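Seat the polished mould pin in its matching bore

TASK

Take the steel pin that stands in the red cup and put it upright into the bore of the graded steel strip that matches its diameter, lowered fully home, and let go. Feel for the bore gently, without pressing hard on the strip, and leave the two pins in the wooden stand, the sharpening stone and the jar where they are.

Things in the scene. Friction and masses are not known exactly. Their poses are not given: they have to be found in the camera images.
- pin14_mid (a point): Centre (45 mm above the foot) of the 14 mm pin: a straight dark steel pin 14 mm in diameter, 90 mm long, both ends chamfered 1.5 mm, z along its length. At the start it stands upright in a pocket of the red cup or of the wooden stand, its foot 6 mm above the bench. It belongs in the 14 mm bore of the strip.
- pin18_mid (a point): Centre (45 mm above the foot) of the 18 mm pin: a straight dark steel pin 18 mm in diameter, 90 mm long, both ends chamfered 1.5 mm, z along its length. At the start it stands upright in a pocket of the red cup or of the wooden stand, its foot 6 mm above the bench. It belongs in the 18 mm bore of the strip.
- pin22_mid (a point): Centre (45 mm above the foot) of the 22 mm pin: a straight dark steel pin 22 mm in diameter, 90 mm long, both ends chamfered 1.5 mm, z along its length. At the start it stands upright in a pocket of the red cup or of the wooden stand, its foot 6 mm above the bench. It belongs in the 22 mm bore of the strip.
- cup: Red square cup, 50 x 50 x 20 mm, fixed, with one round pocket 28 mm wide whose floor is 6 mm above the bench: the pin standing in it is the one to put away. Which of the three pins that is changes. Origin: centre of its underside, at bench height.
- stand: Wooden stand, 56 x 120 x 20 mm, fixed, with two such pockets 30 mm either side of its centre along its y, for the two pins to be left alone. Origin: centre of its underside.
- bed: Blue tray, fixed, 84 mm (x) by 292 mm (y), 24 mm high, holding a loose-fitting steel strip 46 x 222 x 42 mm with five round bores in a row along y at x = 0. Origin: centre of the tray's underside. The strip is shorter than the tray's inside: it lies jammed 5 to 14 mm off the middle along y, towards one end or the other, which no reading shows, so the bores must be seen or felt for. It does not move when pushed.
- row (a point): Middle of the tray, at the height of the strip's flat top (50 mm above the bench), axes as the tray's. Were the strip in the middle, the bores of 10, 14, 18, 22, 26 mm would lie at y = -80, -40, 0, +40, +80 mm from here; all shift together by the strip's unknown 5 to 14 mm towards +y or -y.
- floor (a point): Point 36 mm under row, at the height of the bores' flat floor (14 mm above the bench). Bores are 36 mm deep, 1.2 mm wider than their pins, mouths chamfered 1 mm. A pin fully home stands 54 mm out of the strip, its centre 59 mm above the bench, so hold it by its upper half. More than 70 N of the pin against strip or bore walls spoils it.
- stone: Reddish brown sharpening stone, 110 x 14 x 12 mm, loose, lying flat. Origin: centre of its underside, x along its length. To be left alone.
- jar: Amber jar with a white lid, 56 mm wide, 60 mm high, loose. Origin: centre of its underside. To be left alone.
Mind the look-alikes: they are no part of the job. There is more than one size of the cup; the one meant has the size given above.

How it is judged:
By the outcome, as a careful person would: the job done as asked, in the order asked, and still so for the second after the job is handed in, with the robot touching nothing.
It also fails if it takes over 64 s, if anything falls off the work surface, if the arm or the gripper's body presses on something with over 40 N, if the wrist force passes 120 N, or if a joint passes its speed limit or range.

ROBOT

A 6-joint arm with a two-finger parallel gripper is mounted at the origin on the work surface. World frame = base frame: x ahead of the robot, y to its left, z up, the work surface at z = 0. Lengths are in m, angles in rad, forces in N, time in s.
With the tool pointing down it reaches from about 0.375 to 0.925 m from the base axis. Payload 5.7 kg.
Tool frame: the origin (TCP) lies midway between the tips of the shut fingers; the grasp point (between the pads) lies 19 mm behind it; z points along the fingers, x is the direction in which the jaws open and shut, and the axes are right-handed (so a half turn about z gives the same grasp; the last joint's range is limited). The gripper opens to 88 mm and grips with 3 to 60 N. Pads are 20 mm wide; open, the fingers measure 115 mm over their backs; the gripper's body (75 mm by 178 mm) begins 61 mm behind the grasp point.
Start: joints at [0.997, 0.359, 1.51, -0, 1.272, -0.115], TCP at [0.266, 0.538, 0.223] pointing down, gripper open.
Joint ranges: [-2.97, 2.97], [-1.01, 2.36], [0.21, 2.38], [-0.96, 4.11], [0.2, 2.71], [-2.98, 2.98]. Speed limits (rad/s): [2.39, 2.39, 3.14, 3.14, 3.14, 3.14].

INTERFACE

Orientations are given as a unit quaternion [x, y, z, w].
In Python, from bench import move_ptp, servo_line, goto_joints, move_gripper, sleep, inverse_kinematics, capture, PlanningError, close_job, spot_in, silhouettes, current_clock, current_joint_pos, current_qvel, current_joint_torque, current_position, current_orientation, current_force, current_torque, current_finger_gap gives the robot as it stands. Calls block until the motion is done:
- move_ptp(position, orientation): joint-space move of the TCP to a pose.
- servo_line(position, orientation=None, rate=0.15, contact_N=None): straight line of the TCP; orientation=None keeps the orientation; rate is the mean speed in m/s. With contact_N (N) it stops when the force on the tool has changed by that much, and returns True; else False.
- goto_joints(angles): joint-space move.
- move_gripper(opening): finger opening in m; the grip force is fixed at half the most; returns when the fingers have stopped.
- sleep(seconds).
- inverse_kinematics(position, orientation): joint angles nearest the present ones, or None.
- capture(name): name is "scene" or "top" or "wrist"; returns a dict with "image" (420x560x3 uint8, blue, green, red), "range_z" (420x560 float32, m along the optical axis (not along the pixel's ray), 0 where there is no reading), "intrinsics" (3x3 intrinsics, pixels), "R" (3x3) and "t" (3): a world point X has camera coordinates R X + t. Camera axes: x right, y down, z forward; pixel columns grow to the right and rows downward; lengths in m; the calibration is good to about 2 mm. A picture is of the moment at which its call begins.
A pose or a line that the arm cannot do raises PlanningError and nothing moves.
- close_job(): hands the job in, once; it reports no verdict.
Trained networks look in the newest picture that a camera, given by its name, has taken for a name from the list of things; names that differ only in an ending like _2 or _b are one class to them, and where a whole thing is asked for, a point or a joint stands for the part that bears it (a point fixed in the world has none). Each returns a list of dicts, best first, with "conf" (0 to 1); they miss things now and then, are a little off and sometimes report something else, mostly with a low value. They report only what shows in the picture. A call takes as long as a camera call. They do not tell look-alikes from the thing itself.
- spot_in(camera, query): "xy" ([column, row] in pixels, amid what is visible of it).
- silhouettes(camera, query): "region" (420x560 bool, what is visible of it) and "xy" ([column, row] in pixels, amid what is visible of it).
Readings, each from a call of its own:
- current_clock(): time.
- current_joint_pos(): joint angles.
- current_qvel(): joint speeds.
- current_joint_torque(): joint torques, N m.
- current_position(): TCP position.
- current_orientation(): TCP orientation.
- current_force(): force on the tool from outside, world axes, zero at the start.
- current_torque(): the same for the moment, N m.
- current_finger_gap(): finger opening in m.
Only numpy, scipy, OpenCV 4.12 (cv2) and the standard library are available. Lean on these libraries where they do the work, as an engineer would, in place of code of your own. Each camera call takes 0.05 s, during which the arm holds its last target. There are 200 camera calls.

## Working session

There is one attempt and no reset: what is moved stays moved. The work goes in short steps, each a Python script; the robot and the scene stay as the last script left them, time stands still between calls to the robot, and variables do not carry over. Pictures are saved under pics/ and viewed, on a budget of 10 in all, crops included, one or two more only if the job needs it, and the job is handed in when it is done.

```bash
mkdir -p pics; ls; cat > h.py <<'E'
import numpy as np, cv2
from bench import *
def px2w(c,u,v,z=None,plane=None):
    K,R,t=c["intrinsics"],c["R"],np.array(c["t"])
    d=np.linalg.inv(K)@np.array([u,v,1.0])
    if plane is not None:
        o=-R.T@t; w=R.T@d; return o+w*(plane-o[2])/w[2]
    if z is None: z=c["range_z"][int(round(v)),int(round(u))]
    return R.T@(d*z-t)
def cloud(c):
    z=c["range_z"]; v,u=np.indices(z.shape); K=c["intrinsics"]
    P=np.stack([(u-K[0,2])/K[0,0]*z,(v-K[1,2])/K[1,1]*z,z],-1)
    W=(P-np.array(c["t"]))@c["R"]; W[z==0]=np.nan; return W
E
python3 - <<'E'
from h import *
print(current_clock())
for n in ["scene","top"]:
    c=capture(n); cv2.imwrite(f"pics/{n}0.png",c["image"]); W=cloud(c); np.savez(f"{n}0.npz",**{k:c[k] for k in c if k!="name"})
    print(n,np.round(-c["R"].T@c["t"],3))
    for q in ["pin14_mid","pin18_mid","pin22_mid","cup","stand","bed","stone","jar"]:
        for s in silhouettes(n,q)[:3]:
            m=s["region"]; 
            if m.sum()<5: continue
            X=W[m]; X=X[~np.isnan(X[:,0])]
            if len(X)==0: continue
            print(q,round(s["conf"],2),np.round(s["xy"]),m.sum(),"med",np.round(np.median(X,0),3),"lo",np.round(np.percentile(X,3,axis=0),3),"hi",np.round(np.percentile(X,97,axis=0),3))
print(current_clock())
E
```

```text
pics
0.0
scene [ 1.208 -0.305  0.728]
pin14_mid 0.85 [228. 282.] 278 med [ 0.663 -0.271  0.06 ] lo [ 0.656 -0.277  0.014] hi [ 0.665 -0.264  0.096]
pin18_mid 0.77 [211. 224.] 266 med [ 0.511 -0.275  0.061] lo [ 0.504 -0.282  0.02 ] hi [ 0.514 -0.267  0.097]
pin18_mid 0.18 [427. 223.] 2693 med [0.576 0.161 0.021] lo [0.463 0.021 0.002] hi [0.638 0.283 0.027]
pin22_mid 0.8 [192. 291.] 514 med [ 0.666 -0.329  0.063] lo [ 0.638 -0.34   0.014] hi [ 0.67  -0.319  0.097]
cup 0.67 [215. 244.] 514 med [ 0.518 -0.277  0.019] lo [ 0.485 -0.303  0.002] hi [ 0.535 -0.245  0.022]
cup 0.63 [213. 306.] 1778 med [ 0.673 -0.298  0.02 ] lo [ 0.633 -0.356  0.002] hi [ 0.687 -0.243  0.022]
cup 0.51 [196. 215.] 212 med [ 0.412 -0.293  0.012] lo [ 0.387 -0.307  0.001] hi [ 0.435 -0.278  0.017]
stand 0.87 [213. 305.] 1855 med [ 0.672 -0.3    0.019] lo [ 0.632 -0.358  0.001] hi [ 0.687 -0.243  0.022]
bed 0.83 [430. 220.] 2651 med [0.575 0.158 0.021] lo [0.463 0.02  0.002] hi [0.637 0.281 0.027]
bed 0.48 [289. 260.] 347 med [ 0.598 -0.144  0.012] lo [ 0.542 -0.153  0.004] hi [ 0.643 -0.133  0.014]
stone 0.68 
[... 686 characters left out ...]
ed [ 0.654 -0.326  0.084] lo [ 0.648 -0.338  0.015] hi [ 0.667 -0.32   0.099]
cup 0.6 [349. 240.] 438 med [ 0.499 -0.267  0.02 ] lo [ 0.477 -0.299  0.003] hi [ 0.529 -0.246  0.023]
cup 0.6 [358. 278.] 274 med [ 0.415 -0.288  0.014] lo [ 0.398 -0.305  0.003] hi [ 0.432 -0.271  0.017]
stand 0.77 [361. 174.] 1203 med [ 0.652 -0.295  0.02 ] lo [ 0.631 -0.358  0.005] hi [ 0.686 -0.242  0.024]
bed 0.81 [161. 211.] 2721 med [0.547 0.157 0.024] lo [0.451 0.022 0.004] hi [0.631 0.286 0.028]
stone 0.78 [291. 201.] 291 med [ 0.593 -0.143  0.012] lo [ 0.544 -0.15   0.009] hi [ 0.642 -0.134  0.015]
jar 0.65 [438. 222.] 745 med [ 0.531 -0.44   0.059] lo [ 0.507 -0.471  0.001] hi [ 0.557 -0.42   0.063]
0.9
```

```bash
python3 - <<'E'
import cv2,numpy as np
a=cv2.imread("pics/top0.png");b=cv2.imread("pics/scene0.png")
x=cv2.resize(a[120:320,60:480],(800,381),interpolation=cv2.INTER_CUBIC)
cv2.imwrite("pics/a1.png",x)
y=cv2.resize(b[150:350,100:520],(800,381),interpolation=cv2.INTER_CUBIC)
cv2.imwrite("pics/a2.png",y)
E
```

```text
(no output)
```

View pics/a1.png

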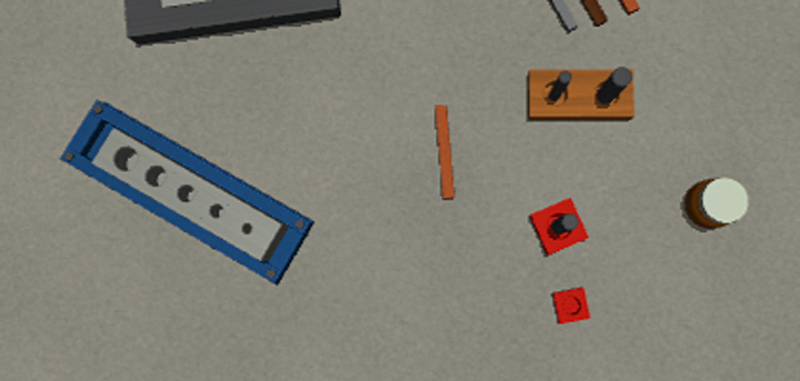

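View pics/a2.png

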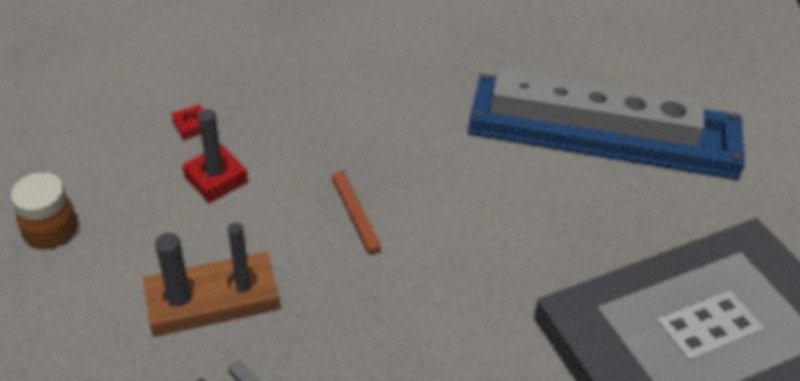

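The top view shows the 18 mm pin in the large red cup (crop about 565,222), with a smaller look-alike cup at (572,305). The tray holds the strip, with bores growing from (247,228) to (125,158). Next I measure with depth and learn where the wrist camera sits.

```bash
python3 - <<'E'
from h import *
for n in ["top","scene"]:
    c=dict(np.load(n+"0.npz")); W=cloud(c); Z=W[...,2]
    for nm,(x,y) in dict(p18=(.505,-.273),p14=(.655,-.27),p22=(.655,-.328)).items():
        m=(np.hypot(W[...,0]-x,W[...,1]-y)<.022)&(Z>.094)&(Z<.11)
        X=W[m]; print(n,nm,m.sum(),X.mean(0).round(4),np.ptp(X,axis=0).round(3))
        m=(np.hypot(W[...,0]-x,W[...,1]-y)<.03)&(Z>.04)&(Z<.088); X=W[m]; print("   side",X[:,:2].mean(0).round(4))
    T=(np.abs(W[...,0]-.55)<.13)&(np.abs(W[...,1]-.155)<.17)
    m=T&(Z>.015)&(Z<.03); r=cv2.minAreaRect(W[m][:,:2].astype(np.float32)*1000); print(n,"tray",r)
    m=T&(Z>.045)&(Z<.056); r=cv2.minAreaRect(W[m][:,:2].astype(np.float32)*1000); print(n,"strip",r,np.median(Z[m]))
c=capture("wrist"); R,t=c["R"],c["t"]
from scipy.spatial.transform import Rotation as Ro
Rt=Ro.from_quat(current_orientation()).as_matrix(); cp=-R.T@t
print("tool",current_position(),current_orientation()); print("cam in tool",Rt.T@(cp-current_position()),"\n axes",(Rt.T@R.T).round(3)); print(c["intrinsics"])
E
```

```text
top p18 56 [ 0.5044 -0.2735  0.0967] [0.016 0.018 0.007]
   side [ 0.5017 -0.2674]
top p14 34 [ 0.6585 -0.2699  0.0966] [0.012 0.012 0.005]
   side [ 0.6542 -0.2677]
top p22 84 [ 0.6588 -0.33    0.0965] [0.021 0.02  0.006]
   side [ 0.6527 -0.3249]
top tray ((540.5303955078125, 156.65008544921875), (294.0714416503906, 80.3488998413086), 61.3508415222168)
top strip ((534.1959838867188, 144.8399200439453), (222.88543701171875, 46.27654266357422), 61.365116119384766) 0.05040109139628811
scene p18 48 [ 0.5056 -0.2739  0.0962] [0.018 0.016 0.004]
   side [ 0.5102 -0.2745]
scene p14 41 [ 0.6589 -0.2703  0.0958] [0.013 0.013 0.004]
   side [ 0.6624 -0.2705]
scene p22 97 [ 0.6595 -0.3302  0.0959] [0.021 0.02  0.004]
   side [ 0.6663 -0.33  ]
scene tray ((540.7999267578125, 155.41595458984375), (292.27679443359375, 84.64322662353516), 61.46452331542969)
scene strip ((532.6317749023438, 144.47996520996094), (221.41799926757812, 52.138824462890625), 61.324134826660156) 0.05012510282069782
tool [0.2657253  0.53790507 0.22263042] [ 8.49384392e-01  5.27774718e-01 -4.31046840e-05  1.79421778e-05]
cam in tool [-0.00114804 -0.07098732 -0.16251264] 
 axes [[ 1.     0.     0.001]
 [-0.     0.966  0.258]
 [-0.001 -0.258  0.966]]
[[304.69004648   0.         275.69231047]
 [  0.         304.69004648 209.33621625]
 [  0.           0.           1.        ]]
```

```bash
cat >> h.py <<'E'
def q(deg): a=np.radians(deg)/2; return [np.cos(a),np.sin(a),0,0]
def circ(P):
    A=np.c_[2*P[:,:2],np.ones(len(P))]; s=np.linalg.lstsq(A,(P[:,:2]**2).sum(1),rcond=None)[0]
    return s[:2],np.sqrt(s[2]+s[:2]@s[:2])
def bores(c):
    W=cloud(c); Z=W[...,2]
    m=((np.abs(Z-.050)<.004)&(np.hypot(W[...,0]-.5335,W[...,1]-.1447)<.125)).astype(np.uint8)
    cs,h=cv2.findContours(m,cv2.RETR_CCOMP,cv2.CHAIN_APPROX_NONE); out=[]
    for k,hh in zip(cs,h[0]):
        if hh[3]>=0 and len(k)>12:
            P=np.array([px2w(c,*p[0],plane=.05) for p in k]); out.append(circ(P)+(len(k),))
    return out,np.median(Z[m>0])
E
python3 - <<'E'
from h import *
Y=61.35; a=np.radians(Y); u=np.array([np.cos(a),np.sin(a)]); n=np.array([u[1],-u[0]])
B=np.array([.5335,.1447])
for i,(off,z) in enumerate([(.03,.15),(.06,.13)]):
    p=B+n*off; move_ptp([*p,z],q(Y)); sleep(.15); c=capture("wrist"); cv2.imwrite(f"pics/w{i}.png",c["image"])
    o,zm=bores(c); print(zm)
    for cc,r,k in sorted(o,key=lambda e:e[0]@u): print(cc.round(4),"dia",round(2000*r,1),k,"u,n from B",((cc-B)@u*1e3).round(1),((cc-B)@n*1e3).round(1))
P=np.array([.505,-.2737])
for i,(off,z,Yp) in enumerate([(.05,.2,20),(.08,.18,20)]):
    b=np.radians(Yp); nn=np.array([np.sin(b),-np.cos(b)])
    p=P+nn*off; move_ptp([*p,z],q(Yp)); sleep(.15); c=capture("wrist"); cv2.imwrite(f"pics/p{i}.png",c["image"])
    W=cloud(c); m=(np.hypot(W[...,0]-P[0],W[...,1]-P[1])<.02)&(W[...,2]>.09); 
    if m.sum()==0: print("no pin"); continue
    # top face
    zt=np.percentile(W[m][:,2],80); f=(m&(np.abs(W[...,2]-zt)<.0025)).astype(np.uint8)
    k=max(cv2.findContours(f,cv2.RETR_EXTERNAL,cv2.CHAIN_APPROX_NONE)[0],key=len)
    E=np.array([px2w(c,*x[0],plane=.096) for x in k]); print("pin",zt,circ(E),"mean",W[f>0].mean(0))
    for s in silhouettes("wrist","pin18_mid")[:2]: print(s["conf"],s["xy"])
print(current_clock(),current_position())
E
```

```text
0.050443506122256156
[0.4941 0.0743] dia 11.1 36 u,n from B -80.6 -0.8
[0.5131 0.1093] dia 15.4 51 u,n from B -40.9 -0.9
[0.5319 0.1441] dia 19.5 63 u,n from B -1.2 -1.1
[0.5508 0.1789] dia 23.0 74 u,n from B 38.3 -1.2
[0.5699 0.2137] dia 26.7 87 u,n from B 78.0 -1.1
0.05045436932533265
[0.4944 0.0743] dia 10.9 40 u,n from B -80.5 -0.6
[0.5133 0.1093] dia 15.2 57 u,n from B -40.8 -0.8
[0.5322 0.144 ] dia 19.6 71 u,n from B -1.2 -0.8
[0.5512 0.1787] dia 23.2 86 u,n from B 38.3 -0.7
[0.5701 0.2135] dia 26.8 100 u,n from B 77.9 -0.8
pin 0.09686954301450852 (array([ 0.50345738, -0.27492591]), np.float64(0.008381181585746189)) mean [ 0.5034391  -0.27484679  0.0962497 ]
0.85 [275.5, 156.4]
pin 0.09695146297510562 (array([ 0.50341587, -0.27507204]), np.float64(0.008377366387600007)) mean [ 0.50339636 -0.2750552   0.09629339]
0.78 [275.9, 117.1]
5.8667 [ 0.53241335 -0.34842919  0.18046839]
```

```bash
python3 - <<'E'
from h import *
P=[.5034,-.2750]
move_gripper(.05)
move_ptp([*P,.125],q(20)); print(servo_line([*P,.061],rate=.08,contact_N=8),current_position())
move_gripper(0.0); print("gap",current_finger_gap(),current_force())
servo_line([*P,.155],rate=.1); print("gap",current_finger_gap(),current_force(),current_clock())
B=[.5321,.1441]
move_ptp([*B,.155],q(61.35)); sleep(.3)
for n in ["scene","wrist"]:
    c=capture(n); cv2.imwrite(f"pics/held_{n}.png",c["image"]); np.savez(f"held_{n}.npz",**c)
W=cloud(dict(np.load("held_scene.npz")))
for lo,hi in [(.098,.112),(.112,.125),(.125,.138)]:
    m=(np.hypot(W[...,0]-B[0],W[...,1]-B[1])<.02)&(W[...,2]>lo)&(W[...,2]<hi); print(lo,m.sum(),W[m].mean(0))
print(current_position(),current_clock())
a=cv2.imread("pics/held_scene.png")[120:280,330:520]; b=cv2.imread("pics/held_wrist.png")
cv2.imwrite("pics/h1.png",np.hstack([cv2.resize(a,(499,420)),b[:,140:440]]))
E
```

```text
False [ 0.50375136 -0.27525493  0.06135513]
gap 0.017565228192770895 [-1.39721752  0.05159036  2.16263889]
gap 0.017475762381691528 [ 0.20702225 -0.85091705 -2.25121971] 9.7417
0.098 38 [0.5366229  0.1404064  0.10626532]
0.112 50 [0.53682798 0.14025179 0.11825899]
0.125 52 [0.53623069 0.13963108 0.13177196]
[0.53220358 0.14367333 0.15498764] 11.6917
```

View pics/h1.png

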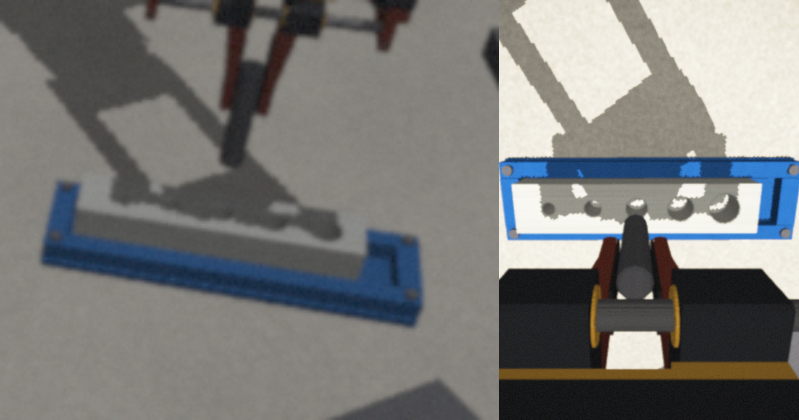

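The 18 mm pin is held upright, with its foot over the third bore near (636,207) in the wrist half. I'll compare pin axis and bore in this same wrist picture, which cancels the calibration error.

```bash
python3 - <<'E'
from h import *
from scipy.optimize import least_squares
a=np.radians(61.35); X=np.array([np.cos(a),np.sin(a)]); Yt=np.array([X[1],-X[0]])
T=np.array([.5322,.14367])
for n in ["wrist","scene"]:
    c=dict(np.load(f"held_{n}.npz")); W=cloud(c); Z=W[...,2]
    D=W[...,:2]-T; L=np.stack([D@X,D@Yt,Z],-1)
    m=(np.hypot(L[...,0],L[...,1])<.016)&(Z>.103)&(Z<.134)
    p=L[m]; p[:,2]-=.1
    f=lambda s:(np.hypot(p[:,0]-s[0]-s[2]*p[:,2],p[:,1]-s[1]-s[3]*p[:,2])-.009)
    s=least_squares(f,[0,0,0,0],loss="soft_l1",f_scale=.0005)
    print(n,m.sum(),"axis at z=.1 tool mm",(s.x[:2]*1e3).round(2),"tilt deg",np.degrees(s.x[2:]).round(2),"rms",np.sqrt((s.fun**2).mean())*1e3 if 0 else np.std(f(s.x))*1e3)
    if n=="wrist":
        o,_=bores(c)
        for cc,r,k in o: print("bore tool mm",((cc-T)@X*1e3).round(2),((cc-T)@Yt*1e3).round(2),"dia",2000*r)
E
```

```text
wrist 328 axis at z=.1 tool mm [-0.88 -0.5 ] tilt deg [-0.22  0.06] rms 0.1876680317778475
bore tool mm -78.97 -0.52 dia 11.024331741784101
bore tool mm -39.4 -0.55 dia 15.254567506016777
bore tool mm 39.86 -0.67 dia 22.96390674980704
bore tool mm 79.54 -0.73 dia 26.63008429094943
scene 117 axis at z=.1 tool mm [-0.63 -1.15] tilt deg [ 0.43 -0.6 ] rms 1.1501117144877795
```

The wrist view puts the bore +1.1 mm along the jaw axis from the pin, and tilt is about 0.2°. I'll shift by that and lower gently.

```bash
python3 - <<'E'
from h import *
G=np.array([.53264,.14473]); C=G.copy()
for z in (.125,.112):
    servo_line([*C,z],rate=.06); sleep(.3); e=G-current_position()[:2]; print("err mm",e*1e3); C=C+e
servo_line([*C,.112],rate=.02); sleep(.2); print(current_position(),current_force(),"cmd",C)
h=servo_line([*C,.0700],rate=.02,contact_N=5); print(h,current_position(),current_force(),current_torque(),current_finger_gap(),current_clock())
np.save("C.npy",C)
E
```

```text
err mm [-0.24939361 -0.04880896]
err mm [0.02975117 0.00938932]
[0.53244012 0.14467993 0.11201227] [-0.01182085  0.46182892 -1.63289451] cmd [0.53242036 0.14469058]
False [0.53273649 0.14470677 0.07014279] [ 3.15169778 -0.61417078  0.02206955] [-0.21131296 -0.69901614  0.01521126] 0.017559187346208163 16.0083
```

It went in without contact. Now I'll feel for the floor, let go and back off.

```bash
python3 - <<'E'
from h import *
C=np.load("C.npy")
h=servo_line([*C,.0655],rate=.015,contact_N=6); p=current_position(); print("floor",h,p,current_force(),current_finger_gap())
move_gripper(.04); sleep(.2); print(current_force())
servo_line([*C,.17],rate=.12); sleep(.2)
a=np.radians(61.35); n=np.array([np.sin(a),-np.cos(a)])
move_ptp([*(C+n*.06),.2],q(61.35)); sleep(.2)
c=capture("wrist"); s=capture("scene"); t=capture("top"); W=cloud(c)
print("clock",current_clock(),current_force())
m=(np.hypot(W[...,0]-.5324,W[...,1]-.1443)<.025)&(W[...,2]>.06)
zt=np.percentile(W[m][:,2],85); k=m&(np.abs(W[...,2]-zt)<.0025); print("pin top z",zt,W[k].mean(0),k.sum())
for nm,(x,y) in dict(p14=(.655,-.27),p22=(.655,-.328),stone=(.595,-.143),jar=(.535,-.444)).items():
    for c0,c1 in [(dict(np.load("top0.npz")),t),(dict(np.load("scene0.npz")),s)]:
        r=[]
        for cc in (c0,c1):
            V=cloud(cc); mm=(np.hypot(V[...,0]-x,V[...,1]-y)<(.065 if nm=="stone" else .035))&(V[...,2]>(.094 if nm[0]=="p" else .008)); r.append(V[mm].mean(0))
        print(nm,"moved mm",((r[1]-r[0])*1e3).round(1))
cv2.imwrite("pics/f1.png",np.hstack([cv2.resize(s["image"][100:310,300:540],(480,420)),c["image"][:,140:460]]))
E
```

```text
floor True [0.53306    0.14471305 0.06908883] [0.26295548 0.72698332 4.44396828] 0.017784475044771212
[-0.15214332  0.43093768 -0.20387913]
clock 18.9083 [-0.19633339  0.0721593   0.34526936]
pin top z 0.10502526606375395 [0.53188634 0.14445216 0.10427219] 347
p14 moved mm [-0.4 -0.  -0.4]
p14 moved mm [ 0.1 -0.1  0.1]
p22 moved mm [-0.1 -0.4 -0.5]
p22 moved mm [ 0.1 -0.3  0.3]
stone moved mm [ 0.2  0.  -0. ]
stone moved mm [ 0.6  0.1 -0. ]
jar moved mm [-0.  -0.  -0.2]
jar moved mm [-0.1 -0.1  0.4]
```

View pics/f1.png

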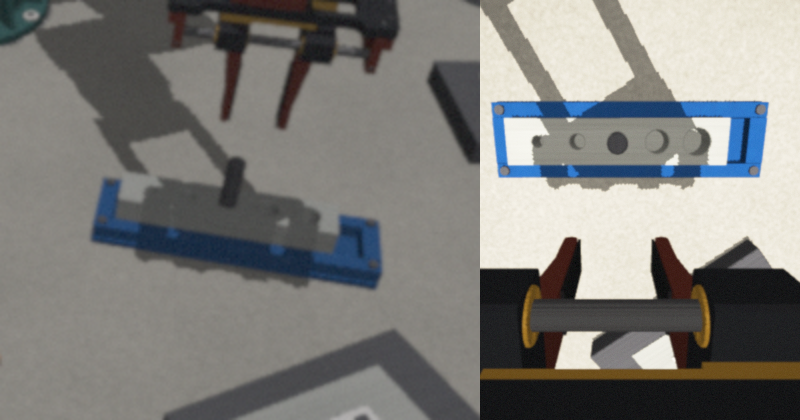

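The pin stands in the third bore (wrist half at about 617,143), with its top at 104 mm, as it should be when fully home. The gripper is clear of everything.

```bash
python3 -c "
from bench import *
close_job()"
```

```text
the job is handed in; nothing more can be done
```

The 18 mm pin from the red cup (the 50 mm one) is upright and fully home in the strip's 18 mm bore. I let go, backed the gripper off and handed the job in at about 19 s.

- **Finding the bore:** The strip lies about 13–14 mm towards the tray's −y end. Comparing the held pin with the bores in one wrist picture gave a 1.1 mm correction before lowering. The 18 mm bore itself was hidden behind the pin in that picture, so I took its place from the other four.
- **Lowering:** The pin went in without reaching the 5 N stop and met the bore floor at about 6 N. The highest force I read was about 4.5 N; I checked it only at stops, not continuously.
- **Last checks:** The pin top measured 104–105 mm above the bench, against 104 mm expected. The other two pins, the stone and the jar show shifts of 0.6 mm or less, which is within measuring noise.
- **Disagreement:** The scene camera placed the held pin about 0.7 mm differently from the wrist camera and fitted it much more roughly. I used the wrist camera, and the clean entry bore that out. No check failed.

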